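# Slide the grit tray back under the bench grinder

### The job

Put the emptied grit tray back: slide it, open side up, into the bay under the bench grinder until its front plate lies flat against the grinder's base, then let go. The guide rails inside cannot be seen and sit off-centre, so feel your way along their sides: work gently, never pushing the tray against the grinder with more than 25 N. Leave the jar, the wrench and the spare wheel where they are.

Things in the scene. Friction and masses are not known exactly. Their poses are not given: they have to be found in the camera images.
- grinder: Bench grinder (two stone wheels, motor) fixed to the bench on a hollow blue steel base 210 wide, 200 deep, 62 high. The bay, for the tray, is in this base and opens in its front face; its floor is the bench. Origin: bottom middle of the front face, on the bench. +x runs into the bay, y is left when looking in, z up.
- mouth (a point): Middle of the bay's mouth in the front face, 23 above the bench; axes as the grinder's. Mouth 160 wide, 46 high. Out of sight inside, two rigid rails form a straight channel 123 wide, parallel to x, from 24 to 160 deep; its middle lies up to 14 mm left or right of the mouth's (unmeasured). From 12 to 24 deep a steep lead-in narrows evenly from 159 to 123 wide.
- roof_edge (a point): Middle of the front upper edge of the base, 62 above the bench. Above the flat roof of the base nothing stands within 70 mm of the front face; farther back the wheels and motor reach up to 220 above the bench.
- tray: Loose open steel grit tray, 0.3 to 0.55 kg, flat on the bench: tub 150 long, 120 wide, 28 high. Origin: middle of the tub's underside; +x towards the plain end, which goes in first; z up. At x = -75 to -78 a front plate 196 wide, 3 to 49 above the bench. Fully home the plate lies against the grinder's front face: the tray's origin is then 75 deep in the bay, both x axes parallel.
- nose (a point): Middle of the tray's plain end, which goes in first: tray x = +75, y = 0, 14 above the bench; axes as the tray's.
- pull (a point): Where to grip the tray: its pull, an upright dark steel blade standing out from the middle of the front plate, 62 long (tray x = -78 to -140), 10 thick along the tray's y, 14 to 58 above the bench, on a foot 30 wide, 6 to 14 above the bench. The point is in the blade at tray x = -114, y = 0, 38 above the bench; axes as the tray's. The fingers close along the tray's y.
- jar: Bystander: amber glass jar, 64 across, 85 high, upright. Origin: middle of its underside.
- wrench: Bystander: steel wrench 170 long lying on the bench. Origin: middle of its underside, x along it.
- spare_wheel: Bystander: spare grinding wheel lying flat, 100 across, 20 thick, 24 bore. Origin: middle of its underside.
There are look-alikes about, which are no part of the job. Of the things shaped like the tray, the steel one is meant.

How it is judged:
On the way:
1. the plain end of the tray is at least 45 mm inside the bay, flat on the bench and square to it (x of tray in the frame of grinder above -0.03 m and height (world z) of tray below 0.012 m and angle between tray's own z axis and vertical below 0.1 rad and angle between the x axis of tray and the x axis of grinder, either way round below 0.1 rad), for 0.1 s.
At the end, for the whole second after the job is handed in: The tray is fully home in the bay and at rest, released: its front plate within 4 mm of the grinder's front face, flat on the bench (within 5 mm and 0.04 rad), square to the bay within 0.04 rad, its middle within 20 mm of the base's middle (x of tray in the frame of grinder between 0.071 and 0.08 m and y of tray in the frame of grinder between -0.02 and 0.02 m and z of tray in the frame of grinder between -0.004 and 0.005 m and angle between the x axis of tray and the x axis of grinder, either way round below 0.04 rad and angle between tray's own z axis and vertical below 0.04 rad and linear speed of tray below 0.01 m/s); the robot touches nothing.
It fails at once if the tray is pushed against the grinder (or its guide rails) with more than 25 N (contact force between tray and grinder above 25 N).
It fails at once if the robot presses on the grinder with more than 25 N (contact force between the arm and grinder above 25 N).
It fails at once if the jar is moved by more than 20 mm (distance of jar from where it was at the start of the episode above 0.02 m).
It fails at once if the wrench is moved by more than 20 mm (distance of wrench from where it was at the start of the episode above 0.02 m).
It fails at once if the spare wheel is moved by more than 20 mm (distance of spare_wheel from where it was at the start of the episode above 0.02 m).
It also fails if it takes over 72 s, if anything falls off the work surface, if the arm or the gripper's body presses on something with over 40 N, if the wrist force passes 120 N, or if a joint passes its speed limit or range.

### The arm

A 6-joint arm with a two-finger parallel gripper is mounted at the origin on the work surface. World frame = base frame: x ahead of the robot, y to its left, z up, the work surface at z = 0. Lengths are in m, angles in rad, forces in N, time in s.
With the tool pointing down it reaches from about 0.25 to 0.775 m from the base axis. Payload 4 kg.
Tool frame: the origin (TCP) lies between the finger pads; the fingertips stand 25 mm ahead of it and the grasp point (between the pads) lies 6 mm ahead of it (robot.tip_reach is the z of the fingertips in the tool frame, in m); z points along the fingers, y is the line along which they close (so a half turn about z gives the same grasp; the last joint's range is limited). The gripper opens to 94 mm and grips with 3 to 60 N. Pads are 16 mm wide; open, the fingers measure 119 mm over their backs; the gripper's body (75 mm by 177 mm) begins 78 mm behind the grasp point.
Start: joints at [1.201, 0.087, 1.371, -0, 1.684, -0.103], TCP at [0.145, 0.531, 0.231] pointing down, gripper open.
Joint ranges: [-3.1, 3.1], [-0.76, 2.03], [0.27, 2.55], [-1.08, 4.22], [0.17, 2.65], [-2.57, 2.57]. Speed limits (rad/s): [2.79, 2.79, 3.14, 3.14, 3.14, 3.14].

### API

Orientations are given as [roll, pitch, yaw] about the fixed x, y, z axes, in that order (R = Rz(yaw) Ry(pitch) Rx(roll)).
In Python, from bench import robot gives the robot as it stands. The module is installed in compiled form; this text tells all that it offers.
- The arm moves only by the shell command python3 -m handwheel 'ROWS'. ROWS is JSON, a list of rows, each a list of 3 entries, a list of its own where there are three numbers: the turn, a rotation vector about the world's x, y, z in units of 90 degrees (1.0 is 90 degrees), then the shift along the world's x, y, z in units of 0.05 m (1.0 is 0.05 m), then the closure, from 0 (fully open) to 1 (shut). A call has 1 to 5 rows; each row shifts and turns the commanded pose from where the row before left it; what a row does not reach is not made up. A row lasts 1/10 s, in which the tool goes at most 50 mm and 8.59 degrees, less where a joint would pass 70% of its speed; a pose out of reach is approached as far as the arm can. A call with a number of a shift or a turn outside -1 to 1 is refused whole. A call with a gripper value outside its range is refused whole. The fingers move at their own pace and stop on an object; the grip force is fixed at half the most. Time passes only in rows, so rows that do not move let the fingers close. It gives the time, the measured TCP pose, the force, the opening and the grip force at its end, in the units of the state.
- robot.get_obs(): the state, without advancing time (a new reading comes with each control period).
- robot.snapshot(name): name is "side" or "top"; returns (picture, depth): 384x512x3 uint8, red, green, blue; 384x512 float32, m along the optical axis (not along the pixel's ray), 0 where there is no reading.
- robot.calibration(name): a dict with "mtx" (3x3 intrinsics, pixels), "extrinsics" (4x4, takes a point from camera to world coordinates). Camera axes: x right, y down, z forward; pixel columns grow to the right and rows downward; lengths in m; the calibration is good to about 2 mm. A picture is of the moment at which its call begins. calibration takes no time and is no camera call.
- robot.close_job(): hands the job in; it is judged then, once.
Trained networks look in the newest picture that a camera, given by its name, has taken for a name from the list of things; names that differ only in an ending like _2 or _b are one class to them, and where a whole thing is asked for, a point or a joint stands for the part that bears it (a point fixed in the world has none). Each returns a list of dicts, best first, with "p" (0 to 1); they miss things now and then, are a little off and sometimes report something else, mostly with a low value. They report only what shows in the picture. A call takes as long as a camera call. They do not tell look-alikes from the thing itself.
- robot.boxes_of(query, camera): "bbox" ([left, top, right, bottom] in pixels, round what is visible of it).
The state is a dict: "time": time; "joint_positions": joint angles; "qvel": joint speeds; "joint_torque": joint torques, N m; "tool_pos": TCP position; "ee_rot": TCP orientation; "wrist_force": force on the tool from outside, world axes, zero at the start; "wrist_torque": the same for the moment, N m; "width": finger opening in m; "finger_force": force on a finger pad.
Only numpy, scipy, OpenCV 4.12 (cv2) and the standard library are available. Lean on these libraries where they do the work, as an engineer would, in place of code of your own. Each camera call takes 0.05 s, during which the arm holds its last target. There are 200 camera calls.

## Working session

There is one attempt and no reset: what is moved stays moved. The work goes in short steps, Python scripts to look and compute and a shell command to move; the robot and the scene stay as the last step left them, time stands still between calls to the robot, and variables do not carry over. Pictures are saved under pics/ and viewed, at most 10 in all, crops included, and the job is handed in when it is done.

```bash
mkdir -p pics
cat > h.py <<'E'
import numpy as np,cv2
from bench import robot
def snap(n,f=None):
    p,d=robot.snapshot(n)
    if f: cv2.imwrite('pics/'+f,p[:,:,::-1]); 
    np.savez('last_'+n,p=p,d=d)
    return p,d
def cloud(n,d):
    c=robot.calibration(n);K=np.array(c['mtx']);E=np.array(c['extrinsics'])
    v,u=np.mgrid[:d.shape[0],:d.shape[1]]
    P=np.stack([(u-K[0,2])/K[0,0]*d,(v-K[1,2])/K[1,1]*d,d],-1)
    return P@E[:3,:3].T+E[:3,3]
E
python3 - <<'E'
from h import *
ps=[]
for n in['top','side']:
    p,d=snap(n,n+'1.png');W=cloud(n,d)
    for q in['tray','grinder','pull','jar','wrench','spare_wheel']:
        for b in robot.boxes_of(q,n)[:3]:
            l,t,r,bb=[int(x) for x in b['bbox']]
            print(n,q,round(b['p'],2),[l,t,r,bb],W[min((t+bb)//2,383),min((l+r)//2,511)].round(3))
    print(np.array(robot.calibration(n)['extrinsics']).round(2).tolist())
print(robot.get_obs())
a=[cv2.imread(f'pics/{n}1.png') for n in['top','side']]
E
```

```text
top tray 0.74 [343, 258, 413, 338] [ 0.239 -0.244 -0.001]
top tray 0.65 [177, 166, 252, 232] [0.511 0.24  0.004]
top tray 0.6 [95, 210, 178, 279] [0.373 0.464 0.001]
top grinder 0.75 [324, 132, 433, 239] [ 0.542 -0.192  0.173]
top pull 0.82 [181, 163, 254, 231] [0.517 0.231 0.006]
top pull 0.75 [341, 258, 412, 341] [ 0.236 -0.238 -0.   ]
top pull 0.66 [97, 210, 182, 281] [0.37  0.454 0.004]
top jar 0.72 [257, 106, 282, 137] [0.728 0.083 0.086]
top jar 0.32 [158, 129, 219, 140] [0.706 0.326 0.007]
top wrench 0.86 [158, 127, 216, 140] [0.709 0.329 0.008]
top wrench 0.24 [325, 135, 432, 238] [ 0.54  -0.193  0.169]
top wrench 0.21 [279, 95, 309, 130] [ 0.786  0.006 -0.003]
top spare_wheel 0.9 [279, 97, 311, 131] [ 0.78   0.003 -0.002]
[[0.03, -0.99, 0.12, 0.41], [-1.0, -0.03, 0.01, 0.1], [-0.01, -0.12, -0.99, 1.09], [0.0, 0.0, 0.0, 1.0]]
side tray 0.68 [186, 321, 278, 384] [ 0.292 -0.205  0.003]
side tray 0.66 [127, 112, 197, 173] [0.373 0.468 0.003]
side tray 0.59 [195, 137, 268, 214] [0.503 0.239 0.004]
side grinder 0.95 [267, 222, 432, 359] [ 0.509 -0.265  0.194]
side pull 0.96 [123, 
[... 511 characters left out ...]
joint_positions': array([ 1.20090011e+00,  8.71392693e-02,  1.37068612e+00,  4.04365336e-05,
        1.68357564e+00, -1.03097344e-01]), 'qvel': array([ 1.17337522e-03, -1.64097778e-04, -1.18518277e-03,  2.55558316e-05,
       -5.76774096e-04, -1.08576528e-03]), 'joint_torque': array([-1.20999168e-03, -3.39910376e+01, -3.02515626e+01,  7.15960306e-02,
        2.35211255e-02,  1.78164896e-05]), 'tool_pos': array([0.14500444, 0.53056769, 0.23054616]), 'ee_rot': array([ 3.14139791e+00, -2.02445487e-05,  2.87479833e+00]), 'wrist_force': array([ 0.37917871,  1.3355924 , -0.20721771]), 'wrist_torque': array([ 0.00073924,  0.03853829, -0.04198155]), 'finger_force': 0.0, 'width': 0.09415104317032683}
```

View pics/top1.png

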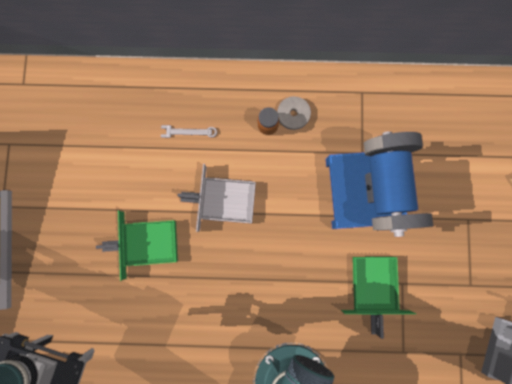

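View pics/side1.png

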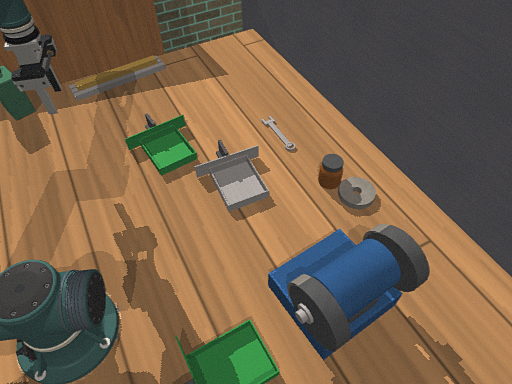

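The pictures show three tray shapes: grey (top 227,200), green (150,243) and green (377,285). The grey one is the steel tray. The grinder's front faces left at top (332,190), and the lane between is clear. Next I'll measure the tray and grinder and confirm with a crop.

Run:
```python
from h import *
for n in['top','side']:
    z=np.load(f'last_{n}.npz');p=z['p'];W=cloud(n,z['d']);x,y,h=W[...,0],W[...,1],W[...,2]
    hsv=cv2.cvtColor(p,cv2.COLOR_RGB2HSV)
    def rep(name,m):
        P=W[m][:,:2].astype(np.float32)
        if len(P)<5: print(n,name,len(P));return
        (c,s,a)=cv2.minAreaRect(P);print(n,name,len(P),'z',W[m][:,2].mean().round(4),'c',np.round(c,4),'s',np.round(s,4),'a',round(a,2))
    reg=(x>.4)&(x<.65)&(y>.12)&(y<.36)
    grey=reg&(hsv[...,1]<60)
    rep('platetop',reg&(h>.042)&(h<.053)&grey)
    rep('tray all',grey&(h>-.01)&(h<.035))
    rep('floor',grey&(h>-.01)&(h<.008))
    rep('bladetop',reg&(h>.0535)&(h<.068))
    g=(x>.35)&(x<.75)&(y>-.4)&(y<0)&(hsv[...,0]>100)&(hsv[...,0]<130)&(hsv[...,1]>100)
    rep('roof',g&(h>.055)&(h<.07))
    m=g&(h>.055)&(h<.07); 
    P=W[m]
    # front edge: max y per x bin
    b=[(xx,P[(abs(P[:,0]-xx)<.006),1].max()) for xx in np.arange(.42,.68,.012) if (abs(P[:,0]-xx)<.006).sum()>3]
    b=np.array(b);print(b.round(4).tolist())
    rep('rooffront',m&(y>-.14))
    m=reg&(h>.0535)&(h<.068)
p=np.load('last_top.npz')['p'];q=np.load('last_side.npz')['p']
a=cv2.resize(p[140:260,160:280],(480,480),interpolation=2);b=cv2.resize(p[110:250,310:450],(480,480))[:, :320]
cv2.imwrite('pics/crop.png',np.hstack([a,b])[:,:,::-1])
```

```text
top platetop 99 z 0.0487 c [0.5129 0.2899] s [0.0369 0.1872] a 86.68
top tray all 2325 z 0.0066 c [0.5198 0.2262] s [0.1757 0.2188] a 8.45
top floor 1898 z 0.003 c [0.5026 0.2048] s [0.164  0.1706] a 87.02
top bladetop 79 z 0.0578 c [0.513  0.3049] s [0.0602 0.01  ] a 86.65
top roof 2727 z 0.0616 c [ 0.5488 -0.1958] s [0.2068 0.1959] a 6.17
[[0.432, -0.1101], [0.444, -0.1089], [0.456, -0.1076], [0.468, -0.107], [0.48, -0.105], [0.492, -0.1039], [0.504, -0.1016], [0.516, -0.1012], [0.528, -0.1008], [0.54, -0.099], [0.552, -0.0985], [0.564, -0.0962], [0.576, -0.0956], [0.588, -0.0947], [0.6, -0.0928], [0.612, -0.0925], [0.624, -0.0898], [0.636, -0.0892], [0.648, -0.1215]]
top rooffront 1059 z 0.0616 c [ 0.541  -0.1157] s [0.2073 0.0491] a 1.15
side platetop 188 z 0.0469 c [0.5102 0.3011] s [0.0618 0.1923] a 87.23
side tray all 2327 z 0.0103 c [0.5076 0.2309] s [0.2189 0.193 ] a 88.14
side floor 1414 z 0.0032 c [0.4878 0.2117] s [0.1876 0.19  ] a 73.45
side bladetop 54 z 0.0577 c [0.512  0.3064] s [0.0582 0.0098] a 86.19
side roof 2555 z 0.0616 c [ 0.5452 -0.1979] s [0.2107 0.2007] a 6.06
[[0.432, -0.1093], [0.444, -0.1082], [0.456, -0.1069], [0.468, -0.1057], [0.48, -0.1053], [0.492, -0.1038], [0.504, -0.1034], [0.516, -0.1011], [0.528, -0.1006], [0.54, -0.0996], [0.552, -0.0979], [0.564, -0.0967], [0.576, -0.0944], [0.588, -0.0935], [0.6, -0.0931], [0.612, -0.0922], [0.624, -0.0894], [0.636, -0.0896], [0.648, -0.1228], [0.66, -0.2726]]
side rooffront 1448 z 0.0617 c [ 0.5377 -0.1147] s [0.2122 0.0505] a 0.06
```

View pics/crop.png

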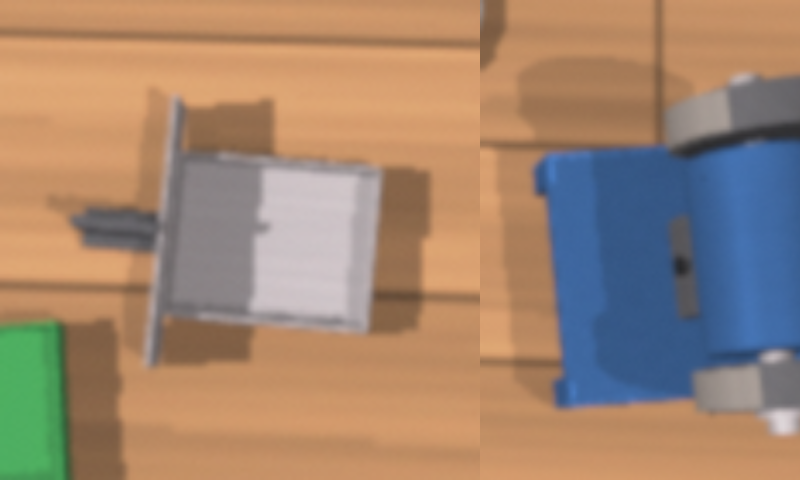

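The crop confirms it: the grey steel tray has its pull at crop (115,228), and its plain end points towards the blue base. Pull ≈ (0.513,0.310), tray yaw ≈ -93.4°. The front-face middle is ≈ (0.5365,-0.099), bay heading ≈ -83.9°. Moving above the pull now.

```bash
R='';python3 -m handwheel '[[[0,0,-0.087],[0.736,-0.442,-0.16],0],[[0,0,-0.087],[0.736,-0.442,-0.16],0],[[0,0,-0.087],[0.736,-0.442,-0.16],0],[[0,0,-0.087],[0.736,-0.442,-0.16],0],[[0,0,-0.087],[0.736,-0.442,-0.16],0]]'
python3 -m handwheel '[[[0,0,-0.087],[0.736,-0.442,-0.16],0],[[0,0,-0.087],[0.736,-0.442,-0.16],0],[[0,0,-0.087],[0.736,-0.442,-0.16],0],[[0,0,-0.087],[0.736,-0.442,-0.16],0],[[0,0,-0.087],[0.736,-0.442,-0.16],0]]'
python3 -m handwheel '[[[0,0,0],[0,0,0],0],[[0,0,0],[0,0,0],0]]'
```

```text
time: 1.2
tool_pos: [0.3303, 0.4191, 0.1904]
ee_rot: [3.141, -0.0, 2.186]
wrist_force: [-0.1, 0.6, -0.4]
width: 0.0935
finger_force: 0.0
time: 1.7
tool_pos: [0.5144, 0.3085, 0.1503]
ee_rot: [3.141, -0.0, 1.502]
wrist_force: [-0.6, 1.1, -0.5]
width: 0.0942
finger_force: 0.0
time: 1.9
tool_pos: [0.5133, 0.3089, 0.1499]
ee_rot: [-3.14, 0.0, 1.507]
wrist_force: [-0.6, -0.4, -0.3]
width: 0.0941
finger_force: 0.0
```

```bash
python3 -m handwheel '[[[0,0,0],[0,0,-0.52],0],[[0,0,0],[0,0,-0.52],0],[[0,0,0],[0,0,-0.52],0],[[0,0,0],[0,0,-0.3],0],[[0,0,0],[0,0,-0.22],0]]'
python3 -m handwheel '[[[0,0,0],[0,0,0],0.6],[[0,0,0],[0,0,0],0.8],[[0,0,0],[0,0,0],1],[[0,0,0],[0,0,0],1],[[0,0,0],[0,0,0],1]]'
python3 -m handwheel '[[[0,0,0],[0,0,0],1],[[0,0,0],[0,0,0],1],[[0,0,0],[0,0,0],1]]'
python3 -c "
from h import *
snap('top','g.png');snap('side','gs.png')
p=np.load('last_top.npz')['p'];q=np.load('last_side.npz')['p']
cv2.imwrite('pics/grip.png',np.hstack([cv2.resize(p[130:250,150:270],(400,400)),cv2.resize(q[80:230,150:300],(400,400))])[:,:,::-1])"
```

```text
time: 2.4
tool_pos: [0.5118, 0.3104, 0.0457]
ee_rot: [-3.141, 0.0, 1.51]
wrist_force: [0.3, -0.8, 1.0]
width: 0.0939
finger_force: 0.0
time: 2.9
tool_pos: [0.5136, 0.3097, 0.0475]
ee_rot: [3.14, -0.001, 1.508]
wrist_force: [0.1, 0.3, 0.4]
width: 0.0576
finger_force: 0.0
time: 3.2
tool_pos: [0.513, 0.3095, 0.0465]
ee_rot: [3.142, 0.0, 1.508]
wrist_force: [-0.5, -0.1, -1.0]
width: 0.0328
finger_force: 0.0
```

View pics/grip.png

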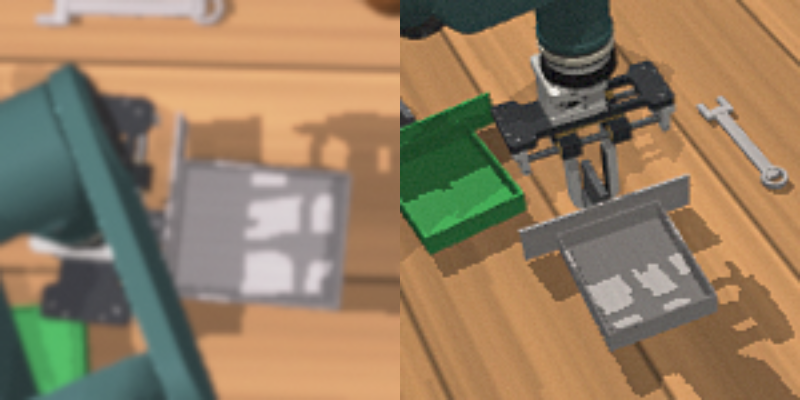

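The fingers straddle the steel tray's blade (side crop 595,180) and are still closing. I'll close them fully.

```bash
python3 -m handwheel '[[[0,0,0],[0,0,0],1],[[0,0,0],[0,0,0],1],[[0,0,0],[0,0,0],1],[[0,0,0],[0,0,0],1],[[0,0,0],[0,0,0],1]]'
```

```text
time: 3.8
tool_pos: [0.5133, 0.3095, 0.0465]
ee_rot: [3.141, 0.0, 1.508]
wrist_force: [1.6, -0.6, -1.4]
width: 0.0099
finger_force: 30.0
```

```bash
python3 -m handwheel '[[[0,0,0.011],[0,-0.2,0],1],[[0,0,0.011],[0,-0.4,0],1],[[0,0,0.011],[0,-0.4,0],1],[[0,0,0.011],[0,-0.4,0],1],[[0,0,0.011],[0,-0.4,0],1]]'
python3 -m handwheel '[[[0,0,0.011],[0,-0.4,0],1],[[0,0,0.011],[0,-0.4,0],1],[[0,0,0.011],[0,-0.4,0],1],[[0,0,0.011],[0,-0.4,0],1],[[0,0,0.011],[0,-0.4,0],1]]'
python3 -m handwheel '[[[0,0,0],[0,0,0],1],[[0,0,0],[0,0,0],1],[[0,0,0],[0,0,0],1]]'
python3 - <<'E'
from h import *
import math
for n in['top','side']:
    p,d=snap(n,n+'2.png');W=cloud(n,d);x,y,h=[W[...,i] for i in range(3)]
    hsv=cv2.cvtColor(p,cv2.COLOR_RGB2HSV)
    g=(x>.35)&(x<.75)&(y>-.4)&(y<0)&(hsv[...,0]>100)&(hsv[...,0]<130)&(hsv[...,1]>100)&(h>.055)&(h<.07)
    print(n,'roof',cv2.minAreaRect(W[g][:,:2].astype(np.float32)))
    m=(x>.4)&(x<.65)&(y>-.09)&(y<.085)&(hsv[...,1]<70)&(h>.02)&(h<.033)
    print(n,'rim',m.sum(),cv2.minAreaRect(W[m][:,:2].astype(np.float32)))
p=np.load('last_top.npz')['p'];q=np.load('last_side.npz')['p']
cv2.imwrite('pics/app.png',np.hstack([cv2.resize(p[100:270,210:380],(400,400)),cv2.resize(q[140:340,180:380],(400,400))])[:,:,::-1])
E
```

```text
time: 4.3
tool_pos: [0.5125, 0.2197, 0.0465]
ee_rot: [-3.141, -0.001, 1.596]
wrist_force: [0.4, 1.1, -0.3]
width: 0.0098
finger_force: 30.0
time: 4.8
tool_pos: [0.5125, 0.1196, 0.0465]
ee_rot: [-3.141, -0.002, 1.682]
wrist_force: [-0.5, 1.3, -1.3]
width: 0.01
finger_force: 30.0
time: 5.1
tool_pos: [0.5128, 0.1199, 0.0464]
ee_rot: [-3.141, 0.0, 1.681]
wrist_force: [-1.2, -1.6, -0.7]
width: 0.01
finger_force: 30.0
top roof ((0.5480849742889404, -0.19580760598182678), (0.2055749148130417, 0.1954592764377594), 6.025810718536377)
top rim 168 ((0.5239167213439941, 0.009454682469367981), (0.11999495327472687, 0.15297335386276245), 6.293921947479248)
side roof ((0.5452753305435181, -0.19764606654644012), (0.21003058552742004, 0.2005125880241394), 5.820616245269775)
side rim 480 ((0.5054138898849487, 0.008053936064243317), (0.15844941139221191, 0.1537371277809143), 6.713916778564453)
```

View pics/app.png

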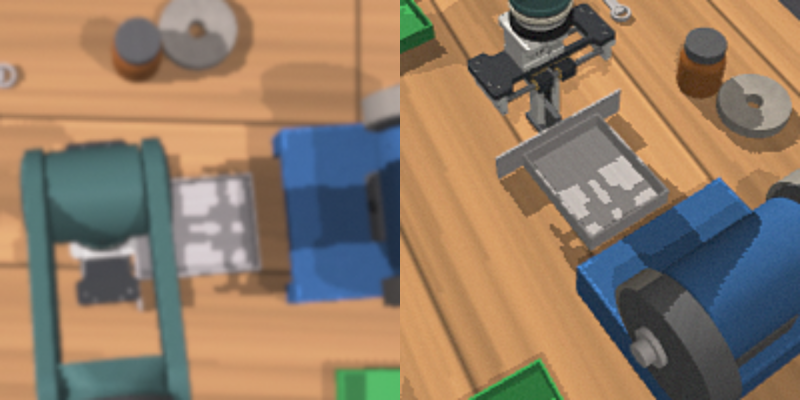

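The tray is square to the bay and centred, with its nose about 31 mm short. The gripper, jar and other objects are all clear. Entering to about 11 mm deep, before the lead-in.

```bash
cat > st.py <<'E'
from h import *
o=robot.get_obs();p=np.array(o['tool_pos']);F=np.array([.5367,-.0985]);a=np.deg2rad(6.0)
d=np.array([np.sin(a),-np.cos(a)]);u=np.array([np.cos(a),np.sin(a)])
r=p[:2]-F;f=np.array(o['wrist_force'])
print('t%.1f nose depth %.1f lat %.1f mm yawerr %.2f deg z %.1f | F into %.1f left %.1f up %.1f | Mz %.2f'%(o['time'],(r@d+.189)*1e3,r@u*1e3,np.rad2deg(o['ee_rot'][2])-96,p[2]*1e3,f[:2]@d,f[:2]@u,f[2],o['wrist_torque'][2]))
E
python3 st.py; python3 -m handwheel '[[[0,0,-0.003],[0.021,-0.2,0],1],[[0,0,0],[0.021,-0.2,0],1],[[0,0,0],[0.021,-0.2,0],1],[[0,0,0],[0.021,-0.2,0],1]]' >/dev/null; python3 st.py
python3 -m handwheel '[[[0,0,0],[0,0,0],1],[[0,0,0],[0,0,0],1]]' >/dev/null;python3 st.py
```

```text
t5.2 nose depth -30.8 lat -0.9 mm yawerr 0.35 deg z 46.4 | F into 2.5 left -0.4 up -0.5 | Mz -0.06
t5.6 nose depth 10.5 lat -0.8 mm yawerr 0.04 deg z 46.5 | F into -1.5 left 0.4 up -1.0 | Mz 0.03
t5.8 nose depth 11.3 lat -0.8 mm yawerr -0.04 deg z 46.4 | F into 2.1 left -0.4 up -1.6 | Mz -0.01
```

```bash
for i in 1; do :; done
python3 -m handwheel '[[[0,0,0],[0.002,-0.02,0],1],[[0,0,0],[0,0,0],1]]' >/dev/null; python3 st.py
python3 -m handwheel '[[[0,0,0],[0.002,-0.02,0],1],[[0,0,0],[0,0,0],1]]' >/dev/null; python3 st.py
python3 -m handwheel '[[[0,0,0],[0.002,-0.02,0],1],[[0,0,0],[0,0,0],1]]' >/dev/null; python3 st.py
```

```text
t6.0 nose depth 11.2 lat -0.8 mm yawerr 0.04 deg z 46.4 | F into 1.8 left 0.7 up -1.9 | Mz -0.03
t6.2 nose depth 11.3 lat -0.9 mm yawerr 0.07 deg z 46.5 | F into -1.7 left -0.1 up -1.5 | Mz -0.06
t6.4 nose depth 12.4 lat -0.9 mm yawerr 0.07 deg z 46.4 | F into -2.4 left -0.3 up -1.2 | Mz -0.10
```

```bash
python3 -m handwheel '[[[0,0,0],[0.002,-0.02,0],1],[[0,0,0],[0,0,0],1]]' >/dev/null; python3 st.py
python3 -m handwheel '[[[0,0,0],[0.002,-0.02,0],1],[[0,0,0],[0,0,0],1]]' >/dev/null; python3 st.py
```

```text
t6.6 nose depth 13.8 lat -0.8 mm yawerr 0.05 deg z 46.5 | F into -2.1 left -0.1 up -2.1 | Mz 0.06
t6.8 nose depth 15.0 lat -0.8 mm yawerr 0.04 deg z 46.4 | F into -1.3 left 0.2 up -1.4 | Mz 0.00
```

```bash
python3 -m handwheel '[[[0,0,0],[0,0,0],1],[[0,0,0],[0,0,0],1]]' >/dev/null; python3 st.py
```

```text
t7.0 nose depth 15.0 lat -0.8 mm yawerr 0.04 deg z 46.5 | F into -0.9 left -0.4 up -2.2 | Mz 0.03
```

```bash
python3 -m handwheel '[[[0,0,0],[0.002,-0.02,0],1],[[0,0,0],[0,0,0],1]]' >/dev/null; python3 st.py
python3 -m handwheel '[[[0,0,0],[0.002,-0.02,0],1],[[0,0,0],[0,0,0],1]]' >/dev/null; python3 st.py
```

```text
t7.2 nose depth 16.1 lat -0.8 mm yawerr 0.04 deg z 46.4 | F into -0.8 left -0.9 up -1.8 | Mz -0.03
t7.4 nose depth 17.1 lat -0.8 mm yawerr 0.04 deg z 46.5 | F into -1.6 left 0.0 up -1.2 | Mz -0.05
```

```bash
python3 -m handwheel '[[[0,0,0],[0.002,-0.02,0],1],[[0,0,0],[0,0,0],1]]' >/dev/null; python3 st.py
python3 -m handwheel '[[[0,0,0],[0,0,0],1],[[0,0,0],[0,0,0],1]]' >/dev/null; python3 st.py
```

```text
t7.6 nose depth 18.1 lat -0.8 mm yawerr 0.04 deg z 46.5 | F into 0.7 left -0.2 up -2.4 | Mz -0.02
t7.8 nose depth 18.1 lat -0.9 mm yawerr 0.04 deg z 46.4 | F into 0.1 left 0.0 up -2.2 | Mz -0.05
```

```bash
python3 -m handwheel '[[[0,0,0],[0.002,-0.02,0],1],[[0,0,0],[0,0,0],1]]' >/dev/null; python3 st.py
```

```text
t8.0 nose depth 19.0 lat -0.9 mm yawerr 0.04 deg z 46.5 | F into -1.4 left -0.1 up -1.6 | Mz -0.04
```

```bash
python3 -m handwheel '[[[0,0,0],[0.002,-0.02,0],1],[[0,0,0],[0,0,0],1]]' >/dev/null; python3 st.py
```

```text
t8.2 nose depth 20.1 lat -0.9 mm yawerr 0.04 deg z 46.4 | F into -0.7 left -0.1 up -2.1 | Mz -0.02
```

```bash
python3 -m handwheel '[[[0,0,0],[0.001,-0.01,0],1],[[0,0,0],[0,0,0],1]]' >/dev/null; python3 st.py
```

```text
t8.4 nose depth 20.5 lat -0.9 mm yawerr 0.04 deg z 46.5 | F into -0.1 left 0.8 up -3.4 | Mz -0.00
```

```bash
python3 -m handwheel '[[[0,0,0],[0.002,-0.02,0],1],[[0,0,0],[0,0,0],1]]' >/dev/null; python3 st.py
```

```text
t8.6 nose depth 21.5 lat -0.8 mm yawerr 0.04 deg z 46.4 | F into -2.0 left 0.2 up -3.2 | Mz 0.00
```

```bash
python3 -m handwheel '[[[0,0,0],[0.001,-0.01,0],1],[[0,0,0],[0,0,0],1]]' >/dev/null; python3 st.py
```

```text
t8.8 nose depth 21.7 lat -0.7 mm yawerr 0.04 deg z 46.6 | F into -2.0 left 0.8 up -2.0 | Mz -0.04
```

```bash
python3 -m handwheel '[[[0,0,0],[0.001,-0.01,0],1],[[0,0,0],[0,0,0],1]]' >/dev/null; python3 st.py
```

```text
t9.0 nose depth 21.8 lat -0.6 mm yawerr 0.04 deg z 46.7 | F into -4.5 left 1.2 up -1.5 | Mz -0.06
```

```bash
python3 -m handwheel '[[[0,0,0],[0.001,-0.01,0],1],[[0,0,0],[0,0,0],1]]' >/dev/null; python3 st.py
```

```text
t9.2 nose depth 21.9 lat -0.5 mm yawerr 0.04 deg z 46.8 | F into -5.7 left 1.4 up -1.7 | Mz -0.19
```

Contact on the right flank of the lead-in: 5.7 N back, with a push to the left. The margin implies the channel lies about 4–5 mm left. Backing off, shifting left and advancing.

```bash
python3 -m handwheel '[[[0,0,0],[-0.003,0.03,0],1],[[0,0,0],[0.04,0.004,0],1],[[0,0,0],[0.04,0.004,0],1],[[0,0,0],[0,0,0],1]]' >/dev/null; python3 st.py
python3 -m handwheel '[[[0,0,0],[0.002,-0.02,0],1],[[0,0,0],[0,0,0],1]]' >/dev/null; python3 st.py
```

```text
t9.6 nose depth 22.2 lat 3.3 mm yawerr 0.03 deg z 46.4 | F into -0.9 left -2.5 up -1.6 | Mz -0.02
t9.8 nose depth 22.7 lat 3.4 mm yawerr 0.04 deg z 46.5 | F into -0.5 left 0.2 up -3.4 | Mz -0.03
```

```bash
python3 -m handwheel '[[[0,0,0],[0.001,-0.01,0],1],[[0,0,0],[0,0,0],1]]' >/dev/null; python3 st.py
```

```text
t10.0 nose depth 23.0 lat 3.3 mm yawerr 0.05 deg z 46.5 | F into -0.8 left 0.8 up -2.5 | Mz -0.00
```

```bash
python3 -m handwheel '[[[0,0,0],[0.001,-0.01,0],1],[[0,0,0],[0,0,0],1]]' >/dev/null; python3 st.py
```

```text
t10.2 nose depth 23.5 lat 3.2 mm yawerr 0.05 deg z 46.5 | F into -1.1 left -0.4 up -2.6 | Mz -0.03
```

```bash
python3 -m handwheel '[[[0,0,0],[0.001,-0.01,0],1],[[0,0,0],[0,0,0],1]]' >/dev/null; python3 st.py
```

```text
t10.4 nose depth 24.0 lat 3.2 mm yawerr 0.05 deg z 46.5 | F into -0.8 left 0.3 up -3.8 | Mz -0.02
```

```bash
python3 -m handwheel '[[[0,0,0],[0.001,-0.01,0],1],[[0,0,0],[0,0,0],1]]' >/dev/null; python3 st.py
```

```text
t10.6 nose depth 24.3 lat 3.3 mm yawerr 0.04 deg z 46.6 | F into -2.4 left 1.3 up -2.5 | Mz -0.02
```

```bash
python3 -m handwheel '[[[0,0,0],[0.001,-0.01,0],1],[[0,0,0],[0,0,0],1]]' >/dev/null; python3 st.py
```

```text
t10.8 nose depth 24.5 lat 3.4 mm yawerr 0.04 deg z 46.7 | F into -3.6 left 0.6 up -1.7 | Mz -0.09
```

```bash
python3 -m handwheel '[[[0,0,0],[0.001,-0.01,0],1],[[0,0,0],[0,0,0],1]]' >/dev/null; python3 st.py
```

```text
t11.0 nose depth 24.6 lat 3.5 mm yawerr 0.04 deg z 46.8 | F into -5.9 left 0.6 up -1.4 | Mz -0.14
```

```bash
python3 -m handwheel '[[[0,0,0],[-0.003,0.03,0],1],[[0,0,0],[0.04,0.004,0],1],[[0,0,0],[0.01,0.001,0],1],[[0,0,0],[0,0,0],1]]' >/dev/null; python3 st.py
python3 -m handwheel '[[[0,0,0],[0.002,-0.02,0],1],[[0,0,0],[0,0,0],1]]' >/dev/null; python3 st.py
```

```text
t11.4 nose depth 24.5 lat 5.4 mm yawerr 0.03 deg z 46.4 | F into -0.2 left -1.1 up -0.0 | Mz -0.14
t11.6 nose depth 25.2 lat 5.7 mm yawerr 0.03 deg z 46.5 | F into -0.3 left -1.3 up -2.5 | Mz -0.05
```

```bash
python3 -m handwheel '[[[0,0,0],[0.001,-0.01,0],1],[[0,0,0],[0,0,0],1]]' >/dev/null; python3 st.py
```

```text
t11.8 nose depth 25.5 lat 5.8 mm yawerr 0.05 deg z 46.5 | F into -1.9 left -0.0 up -2.2 | Mz -0.07
```

```bash
python3 -m handwheel '[[[0,0,0],[0.001,-0.01,0],1],[[0,0,0],[0,0,0],1]]' >/dev/null; python3 st.py
```

```text
t12.0 nose depth 25.9 lat 5.8 mm yawerr 0.04 deg z 46.5 | F into -1.9 left -0.7 up -1.9 | Mz -0.08
```

```bash
python3 -m handwheel '[[[0,0,0],[0.001,-0.01,0],1],[[0,0,0],[0,0,0],1]]' >/dev/null; python3 st.py
```

```text
t12.2 nose depth 26.1 lat 5.9 mm yawerr 0.04 deg z 46.6 | F into -2.9 left 0.2 up -2.3 | Mz -0.06
```

```bash
python3 -m handwheel '[[[0,0,0],[0.001,-0.01,0],1],[[0,0,0],[0,0,0],1]]' >/dev/null; python3 st.py
```

```text
t12.4 nose depth 26.3 lat 6.0 mm yawerr 0.04 deg z 46.7 | F into -4.7 left 1.1 up -2.4 | Mz -0.12
```

```bash
python3 -m handwheel '[[[0,0,0],[-0.002,0.02,0],1],[[0,0,0],[0.03,0.003,0],1],[[0,0,0],[0,0,0],1]]' >/dev/null; python3 st.py
python3 -m handwheel '[[[0,0,0],[0.002,-0.02,0],1],[[0,0,0],[0,0,0],1]]' >/dev/null; python3 st.py
```

```text
t12.7 nose depth 26.6 lat 7.1 mm yawerr 0.05 deg z 46.4 | F into -1.4 left -0.7 up -1.7 | Mz 0.01
t12.9 nose depth 27.5 lat 7.2 mm yawerr 0.04 deg z 46.4 | F into -0.2 left 0.6 up -2.4 | Mz 0.01
```

```bash
python3 -m handwheel '[[[0,0,0],[0.001,-0.01,0],1],[[0,0,0],[0,0,0],1]]' >/dev/null; python3 st.py
```

```text
t13.1 nose depth 27.8 lat 7.2 mm yawerr 0.04 deg z 46.5 | F into -0.2 left 0.9 up -2.2 | Mz -0.02
```

```bash
python3 -m handwheel '[[[0,0,0],[0.001,-0.01,0],1],[[0,0,0],[0,0,0],1]]' >/dev/null; python3 st.py
```

```text
t13.3 nose depth 28.1 lat 7.2 mm yawerr 0.04 deg z 46.5 | F into -0.5 left 0.6 up -3.2 | Mz -0.00
```

```bash
python3 -m handwheel '[[[0,0,0],[0.002,-0.02,0],1],[[0,0,0],[0,0,0],1]]' >/dev/null; python3 st.py
```

```text
t13.5 nose depth 29.2 lat 7.2 mm yawerr 0.04 deg z 46.5 | F into -0.2 left -0.8 up -3.1 | Mz 0.05
```

```bash
python3 -m handwheel '[[[0,0,0],[0.002,-0.02,0],1],[[0,0,0],[0,0,0],1]]' >/dev/null; python3 st.py
```

```text
t13.7 nose depth 30.2 lat 7.1 mm yawerr 0.04 deg z 46.5 | F into -0.1 left -0.1 up -2.1 | Mz -0.02
```

```bash
python3 -m handwheel '[[[0,0,0],[0.002,-0.02,0],1],[[0,0,0],[0.002,-0.02,0],1]]' >/dev/null; python3 st.py
```

```text
t13.9 nose depth 32.1 lat 7.1 mm yawerr 0.05 deg z 46.5 | F into -0.1 left -0.8 up -2.9 | Mz 0.03
```

```bash
python3 -m handwheel '[[[0,0,0],[0.016,0.002,0],1],[[0,0,0],[0,0,0],1]]' >/dev/null; python3 st.py
python3 -m handwheel '[[[0,0,0],[0.004,-0.04,0],1],[[0,0,0],[0.004,-0.04,0],1],[[0,0,0],[0,0,0],1]]' >/dev/null; python3 st.py
```

```text
t14.1 nose depth 32.3 lat 7.8 mm yawerr 0.02 deg z 46.5 | F into 0.6 left -0.7 up -2.4 | Mz -0.10
t14.4 nose depth 36.4 lat 8.0 mm yawerr 0.04 deg z 46.4 | F into -0.0 left 0.1 up -2.1 | Mz -0.02
```

```bash
python3 -m handwheel '[[[0,0,0],[0.004,-0.04,0],1],[[0,0,0],[0.004,-0.04,0],1],[[0,0,0],[0.004,-0.04,0],1],[[0,0,0],[0,0,0],1]]' >/dev/null; python3 st.py
```

```text
t14.8 nose depth 42.5 lat 7.9 mm yawerr 0.03 deg z 46.4 | F into 0.0 left 0.3 up -3.7 | Mz 0.05
```

```bash
python3 -m handwheel '[[[0,0,0],[0.0042,-0.04,0],1],[[0,0,0],[0.0042,-0.04,0],1],[[0,0,0],[0.0042,-0.04,0],1],[[0,0,0],[0.0042,-0.04,0],1],[[0,0,0],[0,0,0],1]]' >/dev/null; python3 st.py
```

```text
t15.3 nose depth 50.6 lat 7.9 mm yawerr 0.03 deg z 46.5 | F into 0.6 left -0.3 up -4.2 | Mz 0.04
```

```bash
python3 -m handwheel '[[[0,0,0],[0.0042,-0.04,0],1],[[0,0,0],[0.0042,-0.04,0],1],[[0,0,0],[0.0042,-0.04,0],1],[[0,0,0],[0.0042,-0.04,0],1],[[0,0,0],[0.0042,-0.04,0],1]]' >/dev/null; python3 st.py
```

```text
t15.8 nose depth 60.3 lat 7.9 mm yawerr 0.04 deg z 46.5 | F into -1.2 left 0.5 up -3.9 | Mz 0.05
```

```bash
python3 -m handwheel '[[[0,0,0],[0.0042,-0.04,0],1],[[0,0,0],[0.0042,-0.04,0],1],[[0,0,0],[0.0042,-0.04,0],1],[[0,0,0],[0.0042,-0.04,0],1],[[0,0,0],[0.0042,-0.04,0],1]]' >/dev/null; python3 st.py
```

```text
t16.3 nose depth 70.4 lat 7.9 mm yawerr 0.04 deg z 46.5 | F into -1.0 left 0.1 up -2.7 | Mz -0.02
```

```bash
python3 -m handwheel '[[[0,0,0],[0.0042,-0.04,0],1],[[0,0,0],[0.0042,-0.04,0],1],[[0,0,0],[0.0042,-0.04,0],1],[[0,0,0],[0.0042,-0.04,0],1],[[0,0,0],[0.0042,-0.04,0],1]]' >/dev/null; python3 st.py
```

```text
t16.8 nose depth 80.4 lat 7.9 mm yawerr 0.04 deg z 46.5 | F into -1.2 left 0.2 up -2.0 | Mz 0.01
```

```bash
python3 -m handwheel '[[[0,0,0],[0.0042,-0.04,0],1],[[0,0,0],[0.0042,-0.04,0],1],[[0,0,0],[0.0042,-0.04,0],1],[[0,0,0],[0.0042,-0.04,0],1],[[0,0,0],[0.0042,-0.04,0],1]]' >/dev/null; python3 st.py
```

```text
t17.3 nose depth 90.5 lat 7.9 mm yawerr 0.04 deg z 46.5 | F into -0.8 left 0.8 up -3.3 | Mz -0.04
```

```bash
python3 -m handwheel '[[[0,0,0],[0.0042,-0.04,0],1],[[0,0,0],[0.0042,-0.04,0],1],[[0,0,0],[0.0042,-0.04,0],1],[[0,0,0],[0.0042,-0.04,0],1],[[0,0,0],[0.0042,-0.04,0],1]]' >/dev/null; python3 st.py
```

```text
t17.8 nose depth 100.6 lat 7.9 mm yawerr 0.04 deg z 46.5 | F into -1.4 left -0.6 up -3.4 | Mz -0.02
```

```bash
python3 -m handwheel '[[[0,0,0],[0.0042,-0.04,0],1],[[0,0,0],[0.0042,-0.04,0],1],[[0,0,0],[0.0042,-0.04,0],1],[[0,0,0],[0.0042,-0.04,0],1],[[0,0,0],[0.0042,-0.04,0],1]]' >/dev/null; python3 st.py
```

```text
t18.3 nose depth 110.6 lat 7.9 mm yawerr 0.04 deg z 46.5 | F into -0.5 left 1.4 up -3.3 | Mz -0.04
```

```bash
python3 -m handwheel '[[[0,0,0],[0.0042,-0.04,0],1],[[0,0,0],[0.0042,-0.04,0],1],[[0,0,0],[0.0042,-0.04,0],1],[[0,0,0],[0.0042,-0.04,0],1],[[0,0,0],[0.0042,-0.04,0],1]]' >/dev/null; python3 st.py
```

```text
t18.8 nose depth 120.7 lat 7.9 mm yawerr 0.04 deg z 46.5 | F into -1.2 left 0.7 up -2.4 | Mz -0.02
```

```bash
python3 -m handwheel '[[[0,0,0],[0.0042,-0.04,0],1],[[0,0,0],[0.0042,-0.04,0],1],[[0,0,0],[0.0042,-0.04,0],1],[[0,0,0],[0.0042,-0.04,0],1],[[0,0,0],[0.0042,-0.04,0],1]]' >/dev/null; python3 st.py
```

```text
t19.3 nose depth 130.7 lat 7.9 mm yawerr 0.04 deg z 46.5 | F into -1.5 left -0.4 up -3.0 | Mz -0.01
```

```bash
python3 -m handwheel '[[[0,0,0],[0.0042,-0.04,0],1],[[0,0,0],[0.0042,-0.04,0],1],[[0,0,0],[0.0042,-0.04,0],1],[[0,0,0],[0.0042,-0.04,0],1],[[0,0,0],[0.0042,-0.04,0],1]]' >/dev/null; python3 st.py
```

```text
t19.8 nose depth 140.8 lat 7.9 mm yawerr 0.04 deg z 46.5 | F into -1.0 left -1.8 up -2.4 | Mz -0.04
```

```bash
python3 -m handwheel '[[[0,0,0],[0.002,-0.02,0],1],[[0,0,0],[0.002,-0.02,0],1],[[0,0,0],[0.002,-0.02,0],1],[[0,0,0],[0.002,-0.02,0],1],[[0,0,0],[0.002,-0.02,0],1]]' >/dev/null; python3 st.py
```

```text
t20.3 nose depth 145.7 lat 7.9 mm yawerr 0.05 deg z 46.5 | F into -1.2 left -0.4 up -2.8 | Mz -0.01
```

```bash
python3 -m handwheel '[[[0,0,0],[0.002,-0.02,0],1],[[0,0,0],[0.002,-0.02,0],1],[[0,0,0],[0,0,0],1]]' >/dev/null; python3 st.py
```

```text
t20.6 nose depth 147.9 lat 7.9 mm yawerr 0.04 deg z 46.5 | F into -0.1 left 0.8 up -4.0 | Mz -0.04
```

```bash
python3 -m handwheel '[[[0,0,0],[0.002,-0.02,0],1],[[0,0,0],[0,0,0],1]]' >/dev/null; python3 st.py
```

```text
t20.8 nose depth 148.8 lat 7.9 mm yawerr 0.04 deg z 46.5 | F into -1.2 left 0.1 up -2.8 | Mz 0.00
```

```bash
python3 -m handwheel '[[[0,0,0],[0.002,-0.02,0],1],[[0,0,0],[0,0,0],1]]' >/dev/null; python3 st.py
```

```text
t21.0 nose depth 149.8 lat 7.9 mm yawerr 0.04 deg z 46.5 | F into -0.4 left 0.1 up -3.0 | Mz 0.05
```

```bash
python3 -m handwheel '[[[0,0,0],[0.002,-0.02,0],1],[[0,0,0],[0,0,0],1]]' >/dev/null; python3 st.py
```

```text
t21.2 nose depth 150.8 lat 7.9 mm yawerr 0.04 deg z 46.5 | F into -1.1 left 0.6 up -3.2 | Mz -0.05
```

```bash
python3 -m handwheel '[[[0,0,0],[0.001,-0.01,0],1],[[0,0,0],[0,0,0],1]]' >/dev/null; python3 st.py
```

```text
t21.4 nose depth 151.2 lat 7.9 mm yawerr 0.04 deg z 46.5 | F into -1.2 left -0.6 up -3.7 | Mz 0.00
```

```bash
python3 -m handwheel '[[[0,0,0],[0.001,-0.01,0],1],[[0,0,0],[0,0,0],1]]' >/dev/null; python3 st.py
```

```text
t21.6 nose depth 151.7 lat 7.9 mm yawerr 0.04 deg z 46.5 | F into -0.7 left -1.1 up -3.0 | Mz 0.06
```

```bash
python3 -m handwheel '[[[0,0,0],[0.001,-0.01,0],1],[[0,0,0],[0,0,0],1]]' >/dev/null; python3 st.py
```

```text
t21.8 nose depth 152.2 lat 7.9 mm yawerr 0.04 deg z 46.5 | F into -1.0 left -0.1 up -3.3 | Mz 0.05
```

```bash
python3 -m handwheel '[[[0,0,0],[0.001,-0.01,0],1],[[0,0,0],[0,0,0],1]]' >/dev/null; python3 st.py
```

```text
t22.0 nose depth 152.4 lat 7.9 mm yawerr 0.04 deg z 46.5 | F into -2.2 left -0.5 up -3.2 | Mz -0.09
```

```bash
python3 -m handwheel '[[[0,0,0],[0.001,-0.01,0],1],[[0,0,0],[0,0,0],1]]' >/dev/null; python3 st.py
```

```text
t22.2 nose depth 152.6 lat 7.9 mm yawerr 0.04 deg z 46.5 | F into -3.9 left 0.6 up -2.8 | Mz -0.07
```

```bash
python3 -m handwheel '[[[0,0,0],[0.001,-0.01,0],1],[[0,0,0],[0,0,0],1]]' >/dev/null; python3 st.py
```

```text
t22.4 nose depth 152.9 lat 8.1 mm yawerr 0.03 deg z 46.6 | F into -5.1 left -0.3 up -2.6 | Mz -0.27
```

```bash
python3 -m handwheel '[[[0,0,0],[0.001,-0.01,0],1],[[0,0,0],[0,0,0],1]]' >/dev/null; python3 st.py
```

```text
t22.6 nose depth 152.9 lat 8.1 mm yawerr 0.04 deg z 46.6 | F into -6.7 left -0.1 up -2.3 | Mz -0.22
```

The front plate is seated: firm contact at 152.5, consistent with the roughly 2.5 mm depth offset seen at the lead-in. Releasing, then retreating upward and away.

```bash
python3 -m handwheel '[[[0,0,0],[0,0,0],0.8],[[0,0,0],[0,0,0],0.5],[[0,0,0],[0,0,0],0],[[0,0,0],[0,0,0],0],[[0,0,0],[0,0,0],0]]'
python3 -m handwheel '[[[0,0,0],[0,0,0],0],[[0,0,0],[0,0,0],0],[[0,0,0],[0,0,0],0],[[0,0,0],[0,0,0],0],[[0,0,0],[0,0,0],0]]'; python3 st.py
```

```text
time: 23.1
tool_pos: [0.541, -0.0634, 0.0468]
ee_rot: [3.141, 0.001, 1.676]
wrist_force: [0.8, -0.0, 0.1]
width: 0.0465
finger_force: 0.0
time: 23.6
tool_pos: [0.5408, -0.063, 0.0465]
ee_rot: [3.142, -0.0, 1.676]
wrist_force: [-0.6, -0.8, 0.1]
width: 0.0865
finger_force: 0.0
t23.6 nose depth 154.1 lat 7.8 mm yawerr 0.05 deg z 46.5 | F into 0.7 left -0.6 up 0.1 | Mz 0.01
```

```bash
python3 -m handwheel '[[[0,0,0],[0,0.05,0.2],0],[[0,0,0],[0,0.05,0.4],0],[[0,0,0],[0,0.05,0.5],0],[[0,0,0],[0,0.4,0.5],0],[[0,0,0],[0,0.6,0.5],0]]'
python3 -m handwheel '[[[0,0,0],[-0.2,0.7,0.4],0],[[0,0,0],[-0.2,0.7,0.2],0],[[0,0,0],[-0.2,0.7,0],0],[[0,0,0],[-0.2,0.7,0],0],[[0,0,0],[0,0.2,0],0]]' >/dev/null
python3 - <<'E'
from h import *
for n in['top','side']:
    p,d=snap(n,n+'3.png');W=cloud(n,d);x,y,h=[W[...,i] for i in range(3)]
    reg=(x>.4)&(x<.65)&(y>-.14)&(y<.02)
    hsv=cv2.cvtColor(p,cv2.COLOR_RGB2HSV)
    for nm,m in(('blade',reg&(h>.0535)&(h<.06)&(y>-.09)&(hsv[...,1]<100)),('plate',reg&(h>.03)&(h<.053)&(hsv[...,1]<70))):
        if m.sum()>4: print(n,nm,m.sum(),cv2.minAreaRect(W[m][:,:2].astype(np.float32)))
print(robot.get_obs()['wrist_force'])
p=np.load('last_top.npz')['p'];q=np.load('last_side.npz')['p']
cv2.imwrite('pics/fin.png',np.hstack([cv2.resize(p[100:270,270:440],(400,400)),cv2.resize(q[180:380,220:420],(400,400))])[:,:,::-1])
E
```

```text
time: 24.1
tool_pos: [0.541, -0.0059, 0.1534]
ee_rot: [3.141, 0.001, 1.674]
wrist_force: [0.5, -0.1, 0.1]
width: 0.0936
finger_force: 0.0
top blade 65 ((0.5765065550804138, -0.08192463219165802), (0.04734507203102112, 0.1205323338508606), 61.41734313964844)
top plate 175 ((0.5332432389259338, -0.06733600050210953), (0.2101023644208908, 0.0659337043762207), 5.637607574462891)
side blade 92 ((0.5386278033256531, -0.06216621398925781), (0.010576069355010986, 0.05679914727807045), 5.125180244445801)
side plate 77 ((0.49563953280448914, -0.09229367971420288), (0.12512856721878052, 0.047562114894390106), 35.14374923706055)
[-0.15569493 -1.09161737  0.39844041]
```

View pics/fin.png

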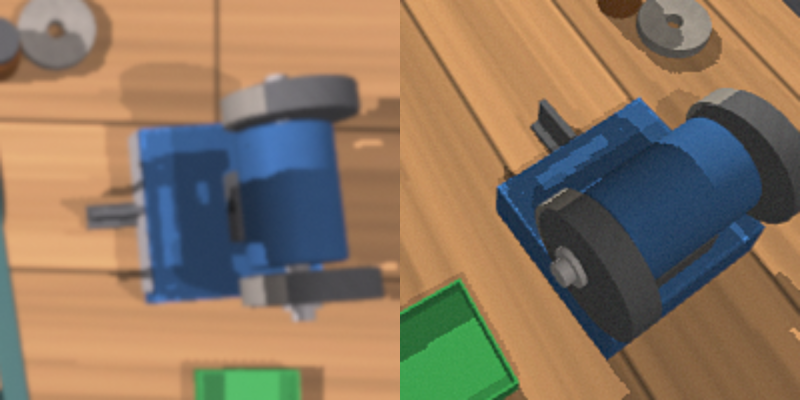

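The plate lies flat against the base (top crop 138,200), the blade sits square at the expected spot, the arm is clear, and the jar, wrench and wheel weren't touched. Handing in.

```bash
python3 -c "
from bench import robot
print(robot.close_job())"
```

```text
the job is handed in; nothing more can be done
None
```

The steel grit tray is in the bay with its front plate against the grinder's base, released, and the job is handed in; no verdict came back, and the highest wrist force read against the grinder was about 7 N.

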